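# Lock the sample case with its hold-down bar

## Task

The flat pale aluminium sample case has a steel hold-down bar that turns loosely on a headed bolt at one corner and has been swung aside. Take the bar by its upright grip tab, swing it back across the lid and let its slot drop over the short upright bolt at the opposite corner, so that the bar lies flat on the case. Then let go.

Things in the scene. Friction and masses are not known exactly. Their poses are not given: they have to be found in the camera images.
- case: Low square pale aluminium case 140 x 140 x 46 mm, fixed. Origin: centre of its underside, z up. Its x axis runs along the square's DIAGONAL, from the pivot bolt's corner to the second bolt's corner. Top flat at 46 mm, lid flush. Pivot bolt on the diagonal, 79 mm from the centre at -x: 8 mm shank 38 mm high, then a 32 mm washer and hex head (9 mm together); the bar cannot come off.
- bar: Flat steel bar 214 x 42 x 6 mm, 0.18 kg, loose on the case top, starting 25 to 43 degrees clockwise from the diagonal. Origin: underside, centre of the 22 mm hole round the pivot bolt (7 mm play each way); x runs along the bar to the slot, z up. Grip tab: upright plate along x, centred 79 mm from the origin, 44 mm long, 12 mm thick in y, from 6 to 35 mm above the underside; the bar balances there.
- second_bolt (a point): Foot, on the case top, of the second bolt: plain upright 8 mm steel bolt with tapered tip, no head, 16 mm high, at the corner opposite the pivot bolt and 158 mm from it. To pass over it the bar must be lifted by more than 16 mm; the pivot bolt's washer allows at most 32 mm.
- slot (a point): Centre of the bar's closed slot at the level of the bar's underside, 158 mm from the bar's origin along its x. The slot is 39 mm long (along the bar) and 26 mm wide.

How it is judged:
By the outcome, as a careful person would: the job done as asked, in the order asked, and still so for the second after the job is handed in, with the robot touching nothing.
It also fails if it takes over 29 s, if anything falls off the work surface, if the arm or the gripper's body presses on something with over 40 N, if the wrist force passes 120 N, or if a joint passes its speed limit or range.

## Robot

A 6-joint arm with a two-finger parallel gripper is mounted at the origin on a cart in front of the work surface, level with it; the furniture and walls round the work are solid. World frame = base frame: x ahead of the robot, y to its left, z up, the work surface at z = 0. Lengths are in m, angles in rad, forces in N, time in s.
With the tool pointing down it reaches from about 0.275 to 0.825 m from the base axis. Payload 5.2 kg.
Tool frame: the origin (TCP) lies at the very end of the fingers, on their centre line; the grasp point (between the pads) lies 19 mm behind it (env.grasp_offset is the distance from the TCP to the grasp point, in m); z points along the fingers, y is the direction in which the jaws open and shut (so a half turn about z gives the same grasp; the last joint's range is limited). The gripper opens to 93 mm and grips with 3 to 60 N. Pads are 15 mm wide; open, the fingers measure 128 mm over their backs; the gripper's body (75 mm by 188 mm) begins 65 mm behind the grasp point.
Start: joints at [1.051, 0.259, 1.535, -0, 1.348, -0.203], TCP at [0.171, 0.523, 0.219] pointing down, gripper open.
Joint ranges: [-3.14, 3.14], [-0.91, 2.08], [0.19, 2.58], [-1.22, 4.36], [0.22, 2.71], [-3.12, 3.12]. Speed limits (rad/s): [2.57, 2.57, 3.14, 3.14, 3.14, 3.14].

## Interface

Orientations are given as [roll, pitch, yaw] about the fixed x, y, z axes, in that order (R = Rz(yaw) Ry(pitch) Rx(roll)).
In Python, from cell import env, eyes gives the robot as it stands.
- The arm moves only by the shell command python3 -m crank 'ROWS' [OPENING]. ROWS is JSON, a list that holds one entry, the list of rows, each a list of 6 numbers: the shift along the tool's x, y, z in mm, then the turn, a rotation vector about the tool's x, y, z in degrees. In form: [[[dx, dy, dz, rx, ry, rz], ...]]. A call has 1 to 10 rows; each row is the pose to reach, as a shift and turn from the pose commanded when the call began, along the tool's axes at that moment; what a row does not reach only later rows make up. A row lasts 1/10 s, in which the tool goes at most 50 mm and 8.59 degrees, less where a joint would pass 70% of its speed; a pose out of reach is approached as far as the arm can. A call with a gripper value outside its range is refused whole. OPENING is the closure, from 0 (fully open) to 1 (shut), set as the call begins (- or left out, the last holds). The fingers move at their own pace and stop on an object; the grip force is fixed at half the most. Time passes only in rows, so rows that repeat a pose let the fingers close. It gives the time, the measured TCP pose, the force and the opening at its end, in the units of the state.
- env.sense(): the state, without advancing time (a new reading comes with each control period).
- eyes.snapshot(name): name is "side" or "top" or "wrist"; returns the picture (420x560x3 uint8, red, green, blue); there is no depth.
- eyes.camera_params(name): a dict with "camera_matrix" (3x3 intrinsics, pixels), "camera_from_world" (4x4, takes a point from world to camera coordinates); the wrist camera has in their place "mount" (4x4, takes a point from camera to tool coordinates, whose origin is the TCP and whose axes are the flange's). Camera axes: x right, y up, looking along -z (the intrinsics and any distortion apply to the point x, -y, -z); pixel columns grow to the right and rows downward; lengths in m; the calibration is good to about 2 mm. A picture is of the moment at which its call begins: read the wrist's pose just before it. camera_params takes no time and is no camera call.
- env.sign_off(): hands the job in, once; it reports no verdict.
The state is a dict: "time": time; "joints": joint angles; "dq": joint speeds; "joint_efforts": joint torques, N m; "tool_pos": TCP position; "tool_rot": TCP orientation; "force": force on the tool from outside, world axes, zero at the start; "moment": the same for the moment, N m; "finger_gap": finger opening in m.
Only numpy, scipy, OpenCV 4.12 (cv2) and the standard library are available. Lean on these libraries where they do the work, as an engineer would, in place of code of your own. Each camera call takes 0.05 s, during which the arm holds its last target. There are 200 camera calls.

## Working session

There is one attempt and no reset: what is moved stays moved. The work goes in short steps, Python scripts to look and compute and a shell command to move; the robot and the scene stay as the last step left them, time stands still between calls to the robot, and variables do not carry over. Pictures are saved under pics/ and viewed, on a budget of 10 in all, crops included, one or two more only if the job needs it, and the job is handed in when it is done.

```bash
ls; mkdir -p pics
python3 - <<'E'
from cell import env,eyes
import cv2,numpy as np
np.set_printoptions(precision=4,suppress=True)
for n in("top","side"):
    im=eyes.snapshot(n); np.save(f"pics/{n}0.npy",im); cv2.imwrite(f"pics/{n}0.png",im[...,::-1])
    print(n,eyes.camera_params(n))
print(eyes.camera_params("wrist"))
print(env.sense())
E
```

```text
pics
top {'camera_matrix': array([[451.691 ,   0.    , 276.8599],
       [  0.    , 451.691 , 209.0578],
       [  0.    ,   0.    ,   1.    ]]), 'camera_from_world': array([[-0.0136, -0.9994,  0.0312, -0.1192],
       [ 0.9892, -0.0089,  0.1465, -0.525 ],
       [-0.1462,  0.0329,  0.9887, -0.8249],
       [ 0.    ,  0.    ,  0.    ,  1.    ]])}
side {'camera_matrix': array([[542.9297,   0.    , 279.289 ],
       [  0.    , 542.9297, 201.866 ],
       [  0.    ,   0.    ,   1.    ]]), 'camera_from_world': array([[-0.8193, -0.5733, -0.0115,  0.3559],
       [ 0.3201, -0.474 ,  0.8203, -0.2746],
       [-0.4757,  0.6683,  0.5719, -0.5412],
       [ 0.    ,  0.    ,  0.    ,  1.    ]])}
{'camera_matrix': array([[309.8342,   0.    , 279.945 ],
       [  0.    , 309.8342, 209.2788],
       [  0.    ,   0.    ,   1.    ]]), 'mount': array([[ 0.0011,  0.9544,  0.2984,  0.0833],
       [ 1.    , -0.0013,  0.0006,  0.0008],
       [ 0.0009,  0.2984, -0.9544, -0.1658],
       [ 0.    ,  0.    ,  0.    ,  1.    ]])}
{'time': 0.1, 'joints': array([ 1.0512,  0.2593,  1.5359,  0.    ,  1.348 , -0.2028]), 'dq': array([ 0.0001, -0.0013, -0.0033, -0.0011,  0.0012,  0.0001]), 'joint_efforts': array([  0.0033, -43.8205, -28.4643,   0.0724,   0.0361,  -0.    ]), 'tool_pos': array([0.1711, 0.5222, 0.2179]), 'tool_rot': array([-3.14  , -0.0003,  2.8248]), 'force': array([ 0.3182, -0.2634,  0.307 ]), 'moment': array([ 0.0064, -0.0213,  0.0091]), 'finger_gap': 0.09303272761109929}
```

View pics/top0.png

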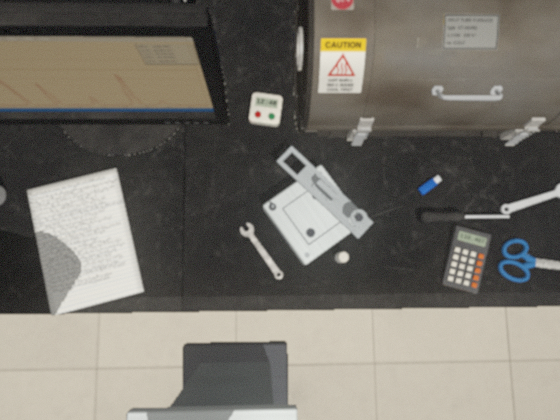

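View pics/side0.png

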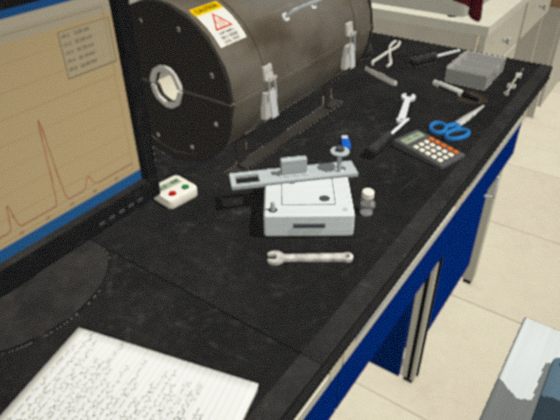

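The top view shows the case at about (317,213), pivot head near (355,215), tab near (325,187), slot near (293,159), and the second bolt at the left corner near (268,207). The side view shows the slot at (245,180), tab at (293,163), pivot at (339,152) and second bolt at (272,208). I'll enlarge both in one picture to get exact pixels.

Run:
```python
import cv2,numpy as np
t=np.load("pics/top0.npy")[140:270,250:385];s=np.load("pics/side0.npy")[135:245,220:360]
f=lambda a,x0,y0:(lambda b:[cv2.putText(b,str(x0+k),(k*5,10),0,.35,(255,0,0)) and cv2.line(b,(k*5,0),(k*5,550),(255,0,0) ,1) is None for k in range(0,a.shape[1],20)] and [cv2.line(b,(0,k*5),(700,k*5),(255,0,0),1) is None or cv2.putText(b,str(y0+k),(0,k*5+10),0,.35,(255,0,0)) is None for k in range(0,a.shape[0],20)] and b)(cv2.resize(a,None,fx=5,fy=5,interpolation=cv2.INTER_CUBIC))
cv2.imwrite("pics/t1.png",f(t.copy(),250,140)[:600,:,::-1]);cv2.imwrite("pics/s1.png",f(s.copy(),220,135)[...,::-1])
```

```text
Traceback (most recent call last):
ValueError: The truth value of an array with more than one element is ambiguous. Use a.any() or a.all()
```

```bash
cat > h.py <<'E'
import cv2,numpy as np
def zoom(im,x0,y0,w,h,k,name,step=20):
    b=cv2.resize(im[y0:y0+h,x0:x0+w],None,fx=k,fy=k,interpolation=cv2.INTER_CUBIC)
    for i in range(0,w,step):
        cv2.line(b,(i*k,0),(i*k,h*k),(255,0,0),1); cv2.putText(b,str(x0+i),(i*k+2,10),0,.35,(255,0,0))
    for i in range(0,h,step):
        cv2.line(b,(0,i*k),(w*k,i*k),(255,0,0),1); cv2.putText(b,str(y0+i),(2,i*k+22),0,.35,(255,0,0))
    cv2.imwrite(name,b[...,::-1])
def ray(K,T,px,z):
    """world point at height z seen at pixel px"""
    d=np.linalg.inv(K)@[px[0],px[1],1]; d=d*[1,-1,-1]
    R=T[:3,:3]; c=-R.T@T[:3,3]; d=R.T@d
    return c+d*(z-c[2])/d[2]
E
python3 - <<'E'
import numpy as np
from h import zoom
zoom(np.load("pics/top0.npy"),250,145,130,120,5,"pics/t1.png")
zoom(np.load("pics/side0.npy"),220,135,140,110,5,"pics/s1.png")
E
```

```text
(no output)
```

View pics/t1.png

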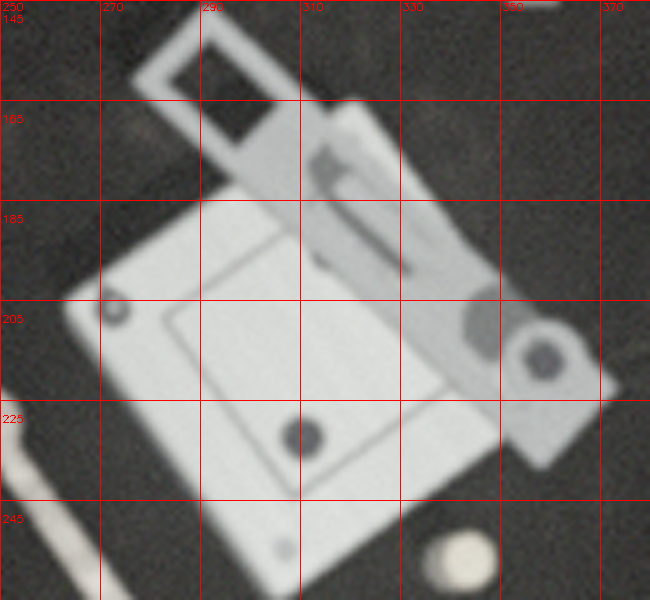

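View pics/s1.png

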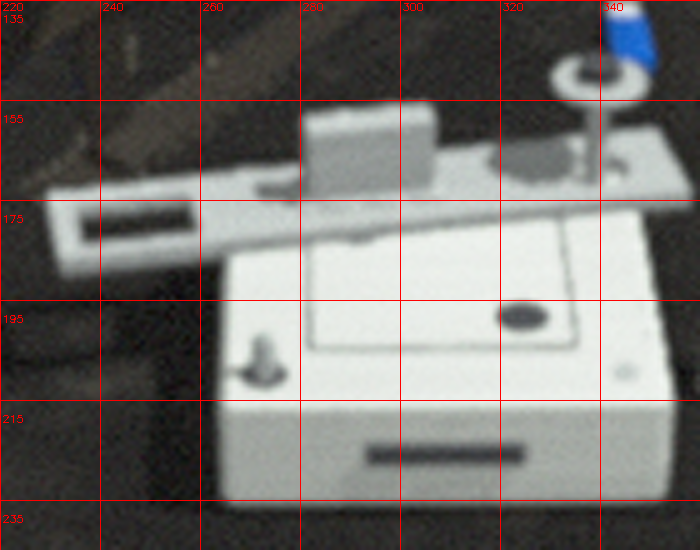

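Top zoom: bolt foot (272,206.5), slot centre (294.3,163), bar end mid-points (284.5,153.5) and (365.5,230), pivot head (358.5,216.5). Side zoom: bolt foot (272.5,209.5), slot centre (247.5,179.4), tab-top centre (293.3,157.3), pivot head (339.5,149).

Run:
```python
from cell import env,eyes
from h import ray
import numpy as np
np.set_printoptions(precision=4,suppress=True)
P={n:(lambda c:(c["camera_matrix"],c["camera_from_world"]))(eyes.camera_params(n)) for n in("top","side")}
r=lambda n,p,z:ray(*P[n],p,z)[:2]
for nm,tp,sp,z in [("foot",(272,206.5),(272.5,209.5),.046),("slot",(294.3,163),(247.5,179.4),.052),("head",(358.5,216.5),(339.5,149),.093),("tab",None,(293.3,157.3),.081)]:
    print(nm,tp and r("top",tp,z),r("side",sp,z))
a,b=r("top",(284.5,153.5),.052),r("top",(365.5,230),.052)
d=(a-b); L=np.linalg.norm(d);u=d/L;print("bar",a,b,L,np.degrees(np.arctan2(u[1],u[0])))
s=r("top",(294.3,163),.052)
for q in (s-158*u/1e3,): print("origin",q,"tab",q+.079*u)
f=r("top",(272,206.5),.046);h=r("top",(358.5,216.5),.093);w=f-h
print("diag",np.linalg.norm(w),np.degrees(np.arctan2(w[1],w[0])))
c=[r("top",p,.046) for p in((263,205),(307,264))];e=c[0]-c[1];print("edge",c,np.linalg.norm(e),np.degrees(np.arctan2(e[1],e[0])))
s=env.sense();print(s["tool_pos"],s["tool_rot"],s["time"])
for n in P: print(n,-P[n][1][:3,:3].T@P[n][1][:3,3])
```

```text
foot [ 0.5279 -0.1158] [ 0.5289 -0.1174]
slot [ 0.6111 -0.1595] [ 0.6086 -0.1573]
head [ 0.501  -0.2706] [ 0.4981 -0.2676]
tab None [ 0.5581 -0.2191]
bar [ 0.63  -0.141] [ 0.4805 -0.2918] 0.2123679892559355 45.23492702570799
origin [ 0.4999 -0.2717] tab [ 0.5555 -0.2156]
diag 0.157136739970856 80.1605510047463
edge [array([ 0.5309, -0.0987]), array([ 0.4183, -0.1801])] 0.1389591756925884 35.85390169542581
[0.1711 0.5222 0.2179] [-3.14   -0.0003  2.8248] 0.1
top [ 0.3972 -0.0967  0.8962]
side [0.1221 0.4356 0.5388]
```

Run:
```python
from cell import env,eyes
from h import ray,zoom
import numpy as np
np.set_printoptions(precision=4,suppress=True)
P={n:(lambda c:(c["camera_matrix"],c["camera_from_world"]))(eyes.camera_params(n)) for n in("top","side")}
def tri(tp,sp):
    z=np.linspace(0,.5,501); d=[np.linalg.norm(ray(*P["top"],tp,k)-ray(*P["side"],sp,k)) for k in z]
    k=z[np.argmin(d)]; return k,min(d),ray(*P["top"],tp,k),ray(*P["side"],sp,k)
print("clip bottom",tri((356,145),(268,120)))
print("clip top",tri((366,119),(268,65)))
for z in(0,.1,.15,.2): print(z,ray(*P["top"],(350,131),z),ray(*P["top"],(356,146),z))
s=np.load("pics/side0.npy");t=np.load("pics/top0.npy")
zoom(np.hstack([t[80:200,290:410],s[40:160,215:335]]),0,0,240,120,3,"pics/f.png")
```

```text
clip bottom (np.float64(0.11), np.float64(0.012567738540974649), array([ 0.6292, -0.2676,  0.11  ]), array([ 0.64  , -0.2611,  0.11  ]))
clip top (np.float64(0.209), np.float64(0.00298438896089389), array([ 0.6428, -0.2639,  0.209 ]), array([ 0.6404, -0.2657,  0.209 ]))
0 [ 0.6917 -0.2802  0.    ] [ 0.6595 -0.2915  0.    ]
0.1 [ 0.6588 -0.2598  0.1   ] [ 0.6303 -0.2697  0.1   ]
0.15 [ 0.6424 -0.2495  0.15  ] [ 0.6156 -0.2589  0.15  ]
0.2 [ 0.6259 -0.2393  0.2   ] [ 0.601 -0.248  0.2  ]
```

View pics/f.png

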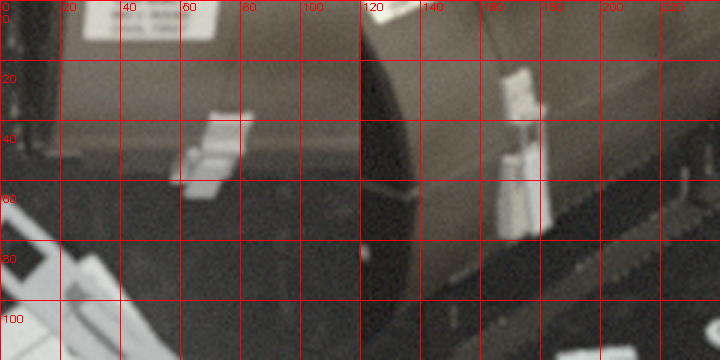

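Enlarged views: the furnace clip (bottom at top-view (354,145), side-view (270,118)) sits near x≈0.63, y≈-0.265, z 0.10–0.21. A vertical gripper body would hit it, so I'll tilt the tool 30° about its jaw axis, with the body leaning toward the pivot. The pads stay flat on the tab this way.

```bash
cat >> h.py <<'E'
from scipy.spatial.transform import Rotation as Ro
def rel(s,G,yaw,tilt=30,back=0):
    """row from state s to grasp point G (m), yaw and tilt in deg, retreated 'back' m along the tool"""
    R0=Ro.from_euler('xyz',s["tool_rot"]); R=Ro.from_euler('z',yaw,degrees=True)*Ro.from_euler('x',np.pi)*Ro.from_euler('y',tilt,degrees=True)
    p=np.array(G)+R.apply([0,0,.019-back])
    return np.r_[R0.inv().apply(p-s["tool_pos"])*1e3,(R0.inv()*R).as_rotvec(degrees=True)].round(1),p.round(4)
E
python3 - <<'E'
from cell import env
from h import rel
s=env.sense()
print(rel(s,(.40,.05,.22),100,10,.0)); print(rel(s,(.553,-.2205,.077),45.2,30,.1))
E
```

```text
(array([-363.1, -374.5,   17.1,   -5.5,    9. ,   61.7]), array([0.3994, 0.0532, 0.2013]))
(array([-576.2, -622.9,   71.6,  -30.5,   18.9,  113.5]), array([ 0.5245, -0.2492,  0.1471]))
```

```bash
R='-363,-375,0,-5.5,9,61.7'; python3 -m crank '[[[-363,-375,0,-5.5,9,61.7],[-363,-375,0,-5.5,9,61.7],[-363,-375,0,-5.5,9,61.7],[-363,-375,0,-5.5,9,61.7],[-363,-375,0,-5.5,9,61.7],[-363,-375,0,-5.5,9,61.7],[-363,-375,0,-5.5,9,61.7],[-363,-375,0,-5.5,9,61.7],[-363,-375,0,-5.5,9,61.7],[-363,-375,0,-5.5,9,61.7]]]' 0
python3 - <<'E'
from cell import env
from h import rel
s=env.sense();print(s["time"],s["joints"])
print(rel(s,(.553,-.2205,.077),45.2,30,.1))
E
```

```text
time: 1.1
tool_pos: [0.3901, 0.0708, 0.2187]
tool_rot: [3.14, -0.175, 1.744]
force: [0.6, 0.6, -0.5]
finger_gap: 0.0931
1.1 [-0.26139609 -0.01409074  1.8663389   0.16327481  1.36477262 -0.47413308]
(array([-345.7,   77.1,   11.5,  -18.7,   18.4,   51.7]), array([ 0.5245, -0.2492,  0.1471]))
```

```bash
python3 -m crank '[[[-346,77,11,-18.7,18.4,51.7],[-346,77,11,-18.7,18.4,51.7],[-346,77,11,-18.7,18.4,51.7],[-346,77,11,-18.7,18.4,51.7],[-346,77,11,-18.7,18.4,51.7],[-346,77,11,-18.7,18.4,51.7],[-346,77,11,-18.7,18.4,51.7],[-346,77,11,-18.7,18.4,51.7],[-346,77,11,-18.7,18.4,51.7],[-346,77,11,-18.7,18.4,51.7]]]' 0
python3 - <<'E'
from cell import env,eyes
from h import rel,zoom
s=env.sense();print(s["time"],s["joints"])
print(rel(s,(.553,-.2205,.077),45.2,30,.1))
zoom(eyes.snapshot("wrist"),0,0,560,420,1,"pics/w1.png",40)
E
```

```text
time: 2.1
tool_pos: [0.5241, -0.246, 0.1475]
tool_rot: [-3.139, -0.524, 0.79]
force: [0.5, 0.2, 0.3]
finger_gap: 0.0927
2.1 [-0.96553111  0.3628549   1.70547265  0.54722525  1.2343918  -0.41281874]
(array([-1.9,  2.5, -0.7, -0.2, -0. ,  0.1]), array([ 0.5245, -0.2492,  0.1471]))
```

View pics/w1.png

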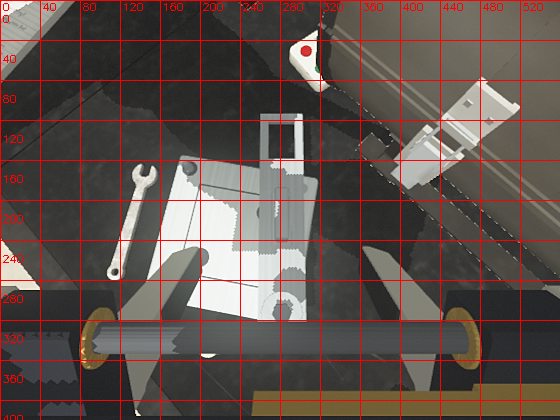

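Wrist view: the bar runs vertically at column 281 with its tab at (281,215) and slot at (282,140), midway between the fingertips. The alignment is good and the clip at (410,165) is off to the right. Next I move in along the tool axis.

```bash
python3 -m crank '[[[-2,2,30,0,0,0],[-2,2,60,0,0,0],[-2,2,80,0,0,0],[-2,2,92,0,0,0],[-2,2,99,0,0,0],[-2,2,99,0,0,0],[-2,2,99,0,0,0]]]' 0
python3 - <<'E'
from cell import env,eyes
from h import rel,zoom
s=env.sense();print(s["time"])
print(rel(s,(.553,-.2205,.077),45.2,30))
im=eyes.snapshot("side"); zoom(im,200,40,200,150,4,"pics/s2.png")
E
```

```text
time: 2.85
tool_pos: [0.5598, -0.2151, 0.0617]
tool_rot: [3.141, -0.524, 0.791]
force: [-0.9, -0.2, 0.1]
finger_gap: 0.0928
2.85
(array([ 0.2, -1. ,  1.5, -0. ,  0. ,  0.1]), array([ 0.5597, -0.2138,  0.0605]))
```

View pics/s2.png

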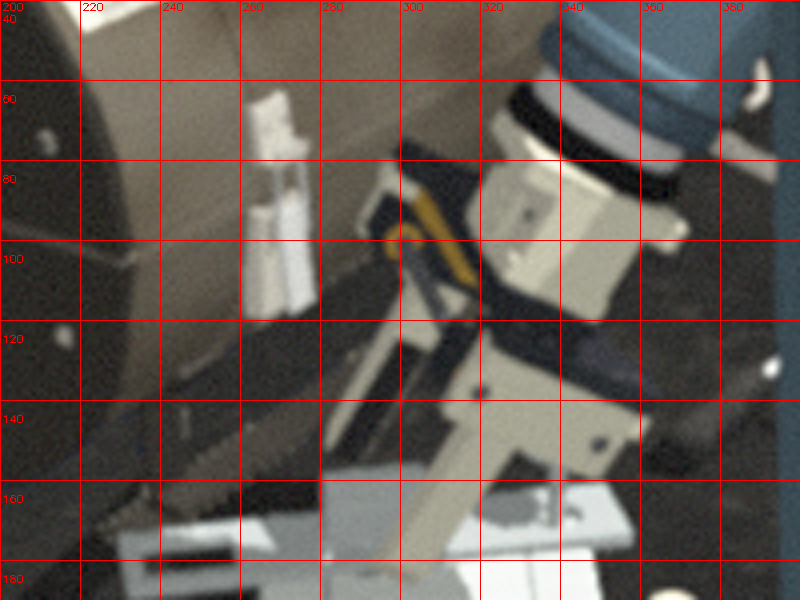

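Side view: the fingers straddle the tab at about (300,165) and the body is clear of the clip (265–278, 60–120). Now I close.

```bash
python3 -m crank '[[[0,0,0,0,0,0],[0,0,0,0,0,0],[0,0,0,0,0,0],[0,0,0,0,0,0],[0,0,0,0,0,0],[0,0,0,0,0,0],[0,0,0,0,0,0],[0,0,0,0,0,0]]]' 1
python3 - <<'E'
from cell import env
from h import Ro
import numpy as np
s=env.sense();R=Ro.from_euler('xyz',s["tool_rot"]);print(s["time"],"up24:",R.inv().apply([0,0,24]).round(1))
E
```

```text
time: 3.7
tool_pos: [0.5595, -0.2147, 0.0608]
tool_rot: [-3.14, -0.524, 0.789]
force: [0.7, 0.9, -0.3]
finger_gap: 0.0337
3.7 up24: [ 12.   -0.  -20.8]
```

```bash
python3 -m crank '[[[0,0,0,0,0,0],[0,0,0,0,0,0],[0,0,0,0,0,0],[0,0,0,0,0,0],[0,0,0,0,0,0],[0,0,0,0,0,0]]]' 1
```

```text
time: 4.3
tool_pos: [0.5593, -0.2145, 0.0608]
tool_rot: [-3.14, -0.524, 0.789]
force: [-1.2, 2.0, 1.0]
finger_gap: 0.012
```

Gripped at 12 mm, which is the tab's thickness. Now I lift by 24 mm.

```bash
python3 -m crank '[[[3,0,-5.2,0,0,0],[6,0,-10.4,0,0,0],[9,0,-15.6,0,0,0],[12,0,-20.8,0,0,0],[12,0,-20.8,0,0,0],[12,0,-20.8,0,0,0]]]' 1
python3 - <<'E'
from cell import env,eyes
from h import zoom
s=env.sense();print(s["time"],s["moment"])
im=eyes.snapshot("side"); zoom(im,210,80,160,120,5,"pics/s3.png")
E
```

```text
time: 4.9
tool_pos: [0.5596, -0.215, 0.0851]
tool_rot: [-3.141, -0.524, 0.79]
force: [0.2, 0.5, -1.5]
finger_gap: 0.0119
4.9 [-0.36736489  0.35928803  0.03951747]
```

View pics/s3.png

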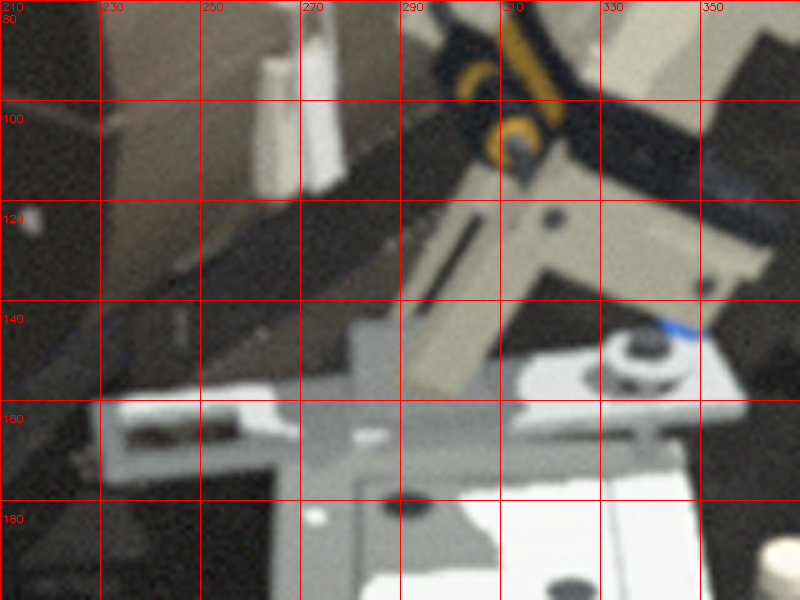

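The bar is lifted level, with its slot centre near (246.5,165) in the side view, the hole still around the bolt and the washer just above. Now I work out the swing.

Run:
```python
from cell import env,eyes
from h import ray,rel,Ro
import numpy as np
np.set_printoptions(precision=4,suppress=True)
s=env.sense();R=Ro.from_euler('xyz',s["tool_rot"]);G=s["tool_pos"]-R.apply([0,0,.019])
c=eyes.camera_params("side");K,T=c["camera_matrix"],c["camera_from_world"]
yaw0=np.degrees(s["tool_rot"][2]);u=lambda a:np.r_[np.cos(np.radians(a)),np.sin(np.radians(a)),0]
slot=ray(K,T,(246.5,165),.076);d=slot-G
print("G",G,"slot",slot,"along",d@u(yaw0),"perp",d@u(yaw0+90),"origin est",slot-.158*u(yaw0), G-.074*u(yaw0))
foot=np.array([.5283,-.1166,0])
a=.084
piv=foot-.158*u(80)
for y in (54,63,72,80):
    Gt=piv+.074*u(y); Gt[2]=G[2]
    print(y,Gt,rel(s,Gt,y,30)[0])
```

```text
G [ 0.5527 -0.2216  0.1013] slot [ 0.6131 -0.1622  0.076 ] along 0.08463170477737607 perp -0.0010794205473001108 origin est [ 0.5018 -0.2744  0.076 ] [ 0.5006 -0.2741  0.1013]
54 [ 0.5444 -0.2123  0.1013] [  0.5 -13.9   0.3   4.3   0.   -7.6]
63 [ 0.5345 -0.2063  0.1013] [ -2.1 -26.6  -1.2   8.8  -0.  -15.4]
72 [ 0.5237 -0.2018  0.1013] [ -6.4 -38.8  -3.7  13.3  -0.  -23.2]
80 [ 0.5137 -0.1993  0.1013] [-11.6 -48.8  -6.6  17.3  -0.  -30.1]
```

```bash
python3 -m crank '[[[0,-7,0,2.1,0,-3.8],[0.5,-14,0.3,4.3,0,-7.6],[-0.8,-20,-0.4,6.5,0,-11.5],[-2.1,-26.6,-1.2,8.8,0,-15.4],[-4.2,-33,-2.4,11,0,-19.3],[-6.4,-38.8,-3.7,13.3,0,-23.2],[-9,-44,-5.1,15.3,0,-26.7],[-11.6,-48.8,-6.6,17.3,0,-30.1],[-11.6,-48.8,-6.6,17.3,0,-30.1],[-11.6,-48.8,-6.6,17.3,0,-30.1]]]' 1
python3 - <<'E'
from cell import env,eyes
from h import zoom,rel
import numpy as np
s=env.sense();print(s["time"],s["force"],rel(s,(.5137,-.1993,.1013),80,30))
im=eyes.snapshot("side");np.save("pics/s4.npy",im)
t=eyes.snapshot("top");np.save("pics/t4.npy",t)
zoom(np.hstack([im[120:230,225:355],t[150:260,250:370]]),0,0,250,110,3,"pics/s4.png",10)
E
```

```text
time: 5.95
tool_pos: [0.5156, -0.1899, 0.0845]
tool_rot: [-3.142, -0.524, 1.394]
force: [-0.6, 0.6, -2.8]
finger_gap: 0.0119
5.95 [-0.60916472  0.57296777 -2.81311685] (array([ 0.1, -0.2, -0.4,  0.1, -0. , -0.1]), array([ 0.5153, -0.1899,  0.0848]))
```

View pics/s4.png

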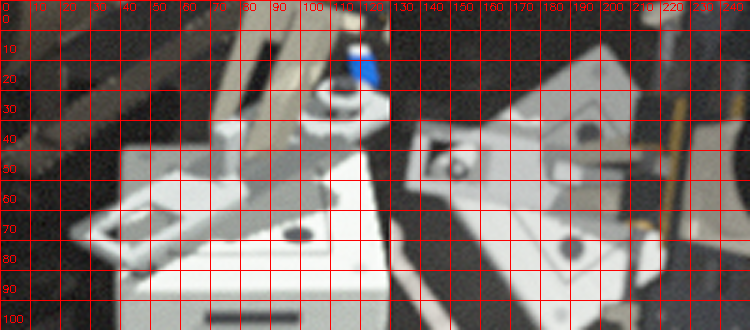

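The bolt shows inside the slot in the top view. A closer crop will let me measure the offset.

Run:
```python
import numpy as np
from h import zoom
zoom(np.load("pics/t4.npy"),250,180,60,50,13,"pics/t5.png",5)
```

```text
(no output)
```

View pics/t5.png

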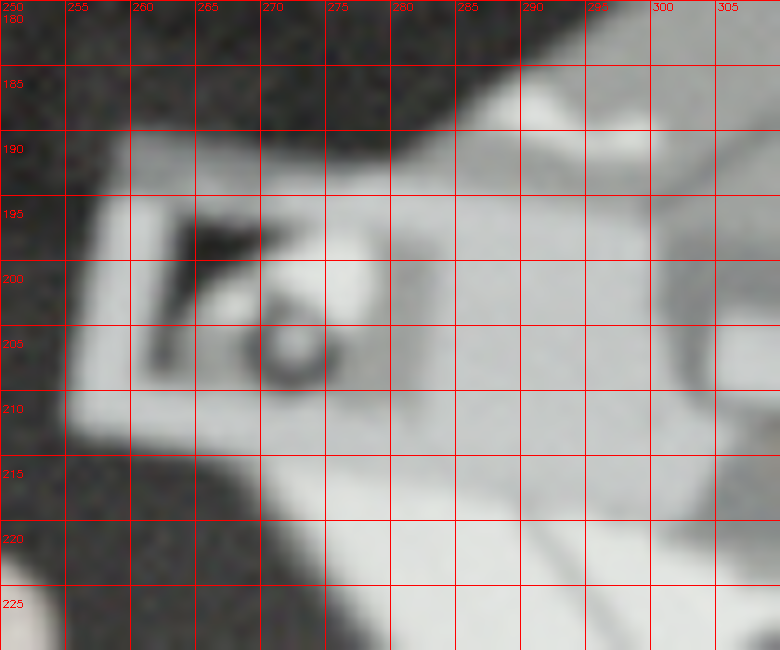

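Slot corners at about (263,197), (261.5,209), (283,199), (282,211), so the slot centre is near (272.5,204). The bolt ring is at (272.3,206.5).

Run:
```python
from cell import env,eyes
from h import ray,Ro
import numpy as np
np.set_printoptions(precision=4,suppress=True)
s=env.sense();c=eyes.camera_params("top");K,T=c["camera_matrix"],c["camera_from_world"]
a=s["tool_rot"][2];u=np.r_[np.cos(a),np.sin(a),0];v=np.r_[-u[1],u[0],0]
sl=ray(K,T,(272.5,204),.076);e=ray(K,T,(257.2,201.5),.076)-.0185*0
f=ray(K,T,(272,206.5),.046);f2=ray(K,T,(272.5,206.3),.062)
for q in(f,f2):print(q,"slot",sl,"slot-bolt along/perp mm",(sl-q)@u*1e3,(sl-q)@v*1e3)
R=Ro.from_euler('xyz',s["tool_rot"]);print(R.inv().apply([0,0,-22]), "tool y:",R.apply([0,1,0]))
```

```text
[ 0.5279 -0.1158  0.046 ] slot [ 0.5279 -0.1161  0.076 ] slot-bolt along/perp mm -0.2914806601982955 -0.08429731044354807
[ 0.5258 -0.1164  0.062 ] slot [ 0.5279 -0.1161  0.076 ] slot-bolt along/perp mm 0.6457725832990927 -2.0397188446640278
[-11.0079  -0.0036  19.048 ] tool y: [ 0.9845 -0.1755  0.0002]
```

The slot is centred over the bolt within about 2 mm, with ±9 mm of clearance. I lower it.

```bash
python3 -m crank '[[[-2,0,3.5,0,0,0],[-4,0,7,0,0,0],[-6,0,10.4,0,0,0],[-8,0,13.9,0,0,0],[-9.5,0,16.5,0,0,0],[-10.5,0,18.2,0,0,0],[-11.4,0,19.8,0,0,0],[-11.6,0,20.1,0,0,0],[-11.6,0,20.1,0,0,0]]]' 1
```

```text
time: 6.95
tool_pos: [0.5155, -0.1899, 0.0616]
tool_rot: [3.141, -0.524, 1.396]
force: [-0.0, 0.3, -2.5]
finger_gap: 0.0119
```

```bash
python3 -m crank '[[[-0.3,0,0.5,0,0,0],[-0.5,0,0.8,0,0,0],[-0.5,0,0.8,0,0,0]]]' 1
python3 -m crank '[[[0,0,0,0,0,0],[0,0,0,0,0,0],[0,0,0,0,0,0],[0,0,0,0,0,0],[0,0,0,0,0,0],[0,0,0,0,0,0],[0,0,0,0,0,0],[0,0,0,0,0,0]]]' 0.3
```

```text
time: 7.25
tool_pos: [0.5155, -0.19, 0.0609]
tool_rot: [3.141, -0.524, 1.396]
force: [0.0, -0.7, -2.0]
finger_gap: 0.0117
time: 8.05
tool_pos: [0.5154, -0.19, 0.0607]
tool_rot: [3.141, -0.524, 1.396]
force: [0.0, -0.2, -0.0]
finger_gap: 0.0645
```

```bash
python3 -m crank '[[[0,0,-15,0,0,0],[0,0,-40,0,0,0],[0,0,-70,0,0,0],[0,0,-100,0,0,0],[0,0,-130,0,0,0],[0,0,-150,0,0,0],[0,0,-150,0,0,0],[0,0,-150,0,0,0]]]' 0.3
python3 - <<'E'
from cell import env,eyes
from h import zoom
import numpy as np
im=eyes.snapshot("side");t=eyes.snapshot("top");np.save("pics/t6.npy",t);print(env.sense()["time"])
zoom(np.hstack([im[120:240,225:355],t[150:270,250:380]]),0,0,260,120,3,"pics/s6.png",120)
E
```

```text
time: 8.85
tool_pos: [0.5022, -0.2636, 0.1901]
tool_rot: [3.141, -0.524, 1.396]
force: [0.0, -0.3, -0.8]
finger_gap: 0.065
8.95
```

View pics/s6.png

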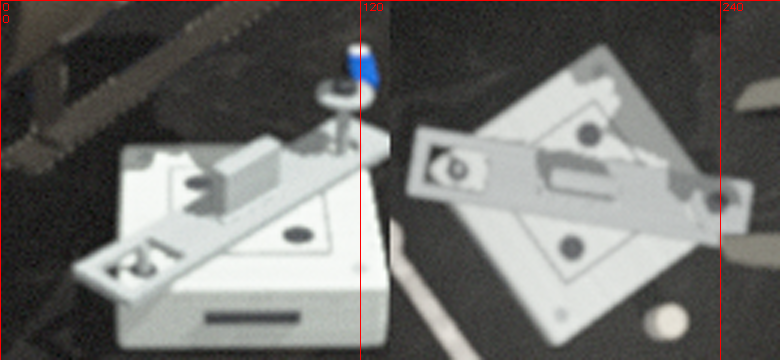

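The bar lies flat across the lid. The bolt stands inside the slot (side crop (147,260), top crop (457,167)), the pivot bolt is in its hole, and the gripper is well clear. I'm handing in.

```bash
python3 -c "
from cell import env
s=env.sense();print(s['time'],s['force'],s['tool_pos']);print(env.sign_off())"
```

```text
8.95 [ 0.16731571 -0.02452433  0.32762763] [ 0.50190265 -0.26264088  0.18931559]
the job is handed in; nothing more can be done
None
```

The bar now lies flat across the case lid with the second bolt standing inside its slot. The gripper has let go, and I handed the job in at about 9 s.

I gripped the bar by its tab with the tool tilted 30°, because an upright gripper would have hit the clip on the furnace behind it. Then I lifted it 24 mm, swung it about 35° round the pivot bolt, lowered it and backed off about 150 mm.

- **Position:** before lowering, the slot was measured within about 2 mm of the bolt, against about 9 mm of clearance.
- **Final views:** the last top and side pictures show the bar flat, the second bolt inside the slot and the pivot bolt in its hole.
- **Forces:** wrist force readings stayed under about 3 N, and were near zero after release.

No check failed or disagreed beyond the few millimetres between camera estimates. I viewed 11 pictures, one over the budget.

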